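# Hold down the recessed reset button of a clamped power-meter pedal

## Task

The bicycle pedal clamped in the vise has its reset button hidden in a hole in its underside: turn the pedal right over about its spindle until it stops level (its edge nearer the robot goes down, its far edge comes up and over towards the robot), then take the slim pin punch from the tool rack, reach its thin pin through the hole and press the button all the way down. Finish while still gripping the punch and holding the button down; leave the other things on the table where they are.

Things in the scene. Friction and masses are not known exactly. Their poses are not given: they have to be found in the camera images.
- pedal (a joint): platform pedal's turn about its spindle, rad: 0 level, hole down (starts at 0 to 0.3); pi level, hole up; hard stops at both. As it grows the near edge (-x in the vise's frame) goes down, the far edge comes up and over towards the robot. Friction of 0.06 N m keeps it where left. The hole is on the far half at 0, near half at pi, where pressing it pushes the pedal onto its stop
- pedal_centre (a point): centre of the platform pedal, on its spindle axis (y axis of vise), 110 mm above the table. Aluminium frame, 104 mm across the spindle (52 mm each side), 100 mm along it, 14 mm thick, with 9 mm wide bars on its four sides, a 22 mm tube on the axis, a 10 mm wide rib in one half and a black pod 34 x 52 mm, 24 mm thick, in the middle of the other
- vise: green bench vise, fixed, that clamps the spindle; origin on the table straight under the pedal's centre; y axis along the spindle from pedal to vise, x axis away from the robot (yaw -0.35 to 0.35). The jaws begin 99 mm out along +y and are 128 mm high; the 12 mm high wooden foot begins 65 mm out. Nothing lies under the pedal
- hole (a point): centre of the mouth of the round hole, 13 mm in diameter, in the pedal's pod; 29 mm from the spindle axis; with the pedal at pi it is 122 mm above the table, on the robot's side of the spindle. The skin is 4 mm thick; the button's face lies 8 mm below the mouth, 12 mm when fully pressed, and is wider than the hole
- button (a joint): how far the reset button is pushed in, m: 0 free, 0.004 fully down; spring of about 2 N at the start and 4 N fully down
- punch_grip (a point): centre of the handle of the pin punch, a 90 g steel tool upright in the rack, pin down: slim round ringed handle 14 mm in diameter, 58 mm long (29 mm up and down from here), then a flange 24 mm wide, 4 mm thick, resting on the rack, a shank 10 mm wide, 20 mm long, and the pin, 5 mm in diameter, 35 mm long. The pin's end is 88 mm below this point
- punch: the same pin punch; origin at the underside of its flange, z axis up along the handle
- punch_tip (a point): the end of the punch's pin, 55 mm below the underside of its flange
- rack: fixed wooden tool rack 75 by 190 mm, top 70 mm above the table, origin under its middle; three through holes 16 mm in diameter in a row along its y axis, 58 mm apart, in which the punch, the drift and the tee tool hang in any order; lift a tool by 60 mm or more to clear it
- drift_mid (a point): middle of the handle of a fat drift (handle 25 mm in diameter, 40 mm long, in the rack); its end is too thick for the hole; leave it alone
- tee_mid (a point): middle of the crossbar (72 mm long) of a T-handled tool in the rack, 128 mm above the table; leave it alone
- pedal_black: loose black pedal, about 95 by 115 by 22 mm, lying on the table; leave it alone
- pedal_bright: loose bright pedal of the same size; leave it alone
- jar: small closed jar, 52 mm wide, 55 mm high; leave it alone
- wrench: wrench, 170 mm long, lying flat; leave it alone
- cup: steel bowl, 68 mm wide, 40 mm high; leave it alone
- collar_mid (a point): dark steel collar, 44 mm wide, 20 mm high, lying flat; leave it alone
There are look-alikes about, which are no part of the job. Leave any red look-alike of the punch alone. Several things have the shape of the rack; the one meant has the colours described above.

How it is judged:
By the outcome, as a careful person would: the job done as asked, in the order asked, and still so for the second after the job is handed in, while the arm keeps its last pose, push and grip.
It also fails if it takes over 58 s, if anything falls off the work surface, if the arm or the gripper's body presses on something with over 40 N, if the wrist force passes 120 N, or if a joint passes its speed limit or range.

## Robot

A 7-joint arm with a two-finger parallel gripper is mounted at the origin on the work surface. World frame = base frame: x ahead of the robot, y to its left, z up, the work surface at z = 0. Lengths are in m, angles in rad, forces in N, time in s.
With the tool pointing down it reaches from about 0.35 to 0.9 m from the base axis. Payload 8.1 kg.
Tool frame: the origin (TCP) lies midway between the tips of the shut fingers; the grasp point (between the pads) lies 19 mm behind it; z points along the fingers, y is the line along which they close (so a half turn about z gives the same grasp; the last joint's range is limited). The gripper opens to 92 mm and grips with 3 to 60 N. Pads are 19 mm wide; open, the fingers measure 130 mm over their backs; the gripper's body (75 mm by 190 mm) begins 47 mm behind the grasp point.
Start: joints at [1.059, 0.434, 0.025, 1.573, -0.012, 1.134, -0.075], TCP at [0.248, -0.574, 0.227] pointing down, gripper open.
Joint ranges: [-2.62, 2.62], [-0.44, 2.09], [-1.27, 1.32], [0.08, 2.57], [-1.32, 4.46], [0.12, 2], [-2.74, 2.74]. Speed limits (rad/s): [2.22, 2.22, 3.01, 3.01, 3.14, 3.14, 3.14].

## Interface

Orientations are given as a rotation vector (axis times angle).
In Python, from cell import arm gives the robot as it stands.
- The arm moves only by the tool arm_command, never from a script. Its arguments are lists of equal length, an entry for each row: "dp": the shift along the tool's x, y, z in units of 25 mm (1.0 is 25 mm), a list of three; "angular": the turn, a rotation vector about the tool's x, y, z in units of 0.15 rad (1.0 is 0.15 rad), a list of three; "claw": the opening, from 0 (shut) to 1 (fully open). In form: {"dp": [[x, y, z], ...], "angular": [[rx, ry, rz], ...], "claw": [claw, ...]}. A call has 1 to 10 rows; each row shifts and turns the commanded pose from where the row before left it, along the tool's axes as they then stand; what a row does not reach is not made up. A row lasts 1/10 s, in which the tool goes at most 50 mm and 8.59 degrees, less where a joint would pass 70% of its speed; a pose out of reach is approached as far as the arm can. A call with a number of a shift or a turn outside -1 to 1 is refused whole. A call with a gripper value outside its range is refused whole. The fingers move at their own pace and stop on an object; "force" is the grip in N (left out, the last holds). Time passes only in rows, so rows that do not move let the fingers close. It gives the time, the measured TCP pose, the force, the opening and the grip force at its end, in the units of the state.
- arm.observe(): the state, without advancing time (a new reading comes with each control period).
- arm.get_image(name): name is "scene" or "top" or "wrist"; returns a dict with "frame" (384x512x3 uint8, red, green, blue), "z_map" (384x512 float32, m along the optical axis (not along the pixel's ray), 0 where there is no reading), "K" (3x3 intrinsics, pixels), "R" (3x3) and "t" (3): a world point X has camera coordinates R X + t. Camera axes: x right, y down, z forward; pixel columns grow to the right and rows downward; lengths in m; the calibration is good to about 2 mm. A picture is of the moment at which its call begins.
- arm.sign_off(): hands the job in; it is judged then, once.
The state is a dict: "clock": time; "joints": joint angles; "dq": joint speeds; "joint_efforts": joint torques, N m; "position": TCP position; "ee_rot": TCP orientation; "force": force on the tool from outside, world axes, zero at the start; "ft_torque": the same for the moment, N m; "width": opening from 0.0 (shut) to 1.0 (fully open); "gripper_force": force on a finger pad.
Only numpy, scipy, OpenCV 4.12 (cv2) and the standard library are available. Lean on these libraries where they do the work, as an engineer would, in place of code of your own. Each camera call takes 0.05 s, during which the arm holds its last target. There are 200 camera calls.

## Working session

There is one attempt and no reset: what is moved stays moved. The work goes in short steps, Python scripts to look and compute and a tool call to move; the robot and the scene stay as the last step left them, time stands still between calls to the robot, and variables do not carry over. Pictures are saved under pics/ and viewed, at most 10 in all, crops included, and the job is handed in when it is done.

Besides the shell and the picture viewer there is one more tool, called after "Emit:" by a JSON object that holds its "method" and its "body", one argument or row to a line. arm_command: Moves the arm, as the interface text tells. Its arguments: {"type":"object","properties":{"dp":{"type":"array","items":{"type":"array","items":{"type":"number"}}},"angular":{"type":"array","items":{"type":"array","items":{"type":"number"}}},"claw":{"type":"array","items":{"type":"number"}},"force":{"type":"number"}},"required":["dp","angular","claw"]}

```bash
mkdir -p pics
cat > h.py <<'E'
import numpy as np, cv2
from cell import arm
from scipy.spatial.transform import Rotation as Ro
def grab(n,save=None):
    g=arm.get_image(n)
    if save: cv2.imwrite('pics/'+save,g['frame'][:,:,::-1])
    np.savez(''+n+'.npz',**g)
    return g
def pts(g):
    z=g['z_map'];v,u=np.indices(z.shape);K=g['K']
    c=np.stack([(u-K[0,2])/K[0,0]*z,(v-K[1,2])/K[1,1]*z,z],-1)
    return (c-g['t'])@g['R']
def ray(g,u,v,h):
    d=g['R'].T@np.linalg.inv(g['K'])@np.array([u,v,1.]);o=-g['R'].T@g['t']
    return o+d*(h-o[2])/d[2]
def local(target):
    s=arm.observe();R=Ro.from_rotvec(s['ee_rot'])
    return R.inv().apply(np.array(target)-s['position'])/0.025
E
python3 - <<'E'
from h import *
a=grab('scene','s0.png');b=grab('top','t0.png')
print(arm.observe())
for g in(a,b):print(g['K'],-g['R'].T@g['t'],g['R'])
im=np.hstack([cv2.imread('pics/s0.png'),cv2.imread('pics/t0.png')])
E
```

```text
{'clock': 0.1, 'joints': array([ 1.05941102,  0.43515931,  0.02495059,  1.57400708, -0.01157479,
        1.13397238, -0.07509477]), 'dq': array([-0.00023891, -0.00263914, -0.00176154, -0.0025867 ,  0.00077557,
       -0.00145125,  0.0010414 ]), 'joint_efforts': array([ 2.64625916e-03, -6.69128680e+01,  9.87601765e-01, -3.15146613e+01,
       -6.05666195e-02,  3.73608246e-02,  5.16599312e-05]), 'position': array([ 0.24821142, -0.57310767,  0.22601907]), 'ee_rot': array([-3.07489993e+00, -6.37335354e-01,  6.61429810e-04]), 'force': array([ 0.18216413,  0.67098505, -0.00711981]), 'ft_torque': array([-0.0234276 ,  0.04176399, -0.00617651]), 'gripper_force': 0.0, 'width': 1.0003183220514347}
[[433.22175559   0.         251.01559888]
 [  0.         433.22175559 186.4819752 ]
 [  0.           0.           1.        ]] [ 1.35592925 -0.56954431  0.71118054] [[ 0.47555118  0.87963049 -0.01006322]
 [ 0.49508805 -0.27707833 -0.82347764]
 [-0.72714435  0.38662358 -0.56725947]]
[[361.29055462   0.         258.33131788]
 [  0.         361.29055462 192.6492337 ]
 [  0.           0.           1.        ]] [ 0.3928781  -0.17106448  1.08604359] [[ 0.01089384 -0.99993138 -0.00430706]
 [-0.9833115  -0.00993031 -0.1816587 ]
 [ 0.18160347  0.00621414 -0.98335221]]
```

View pics/s0.png

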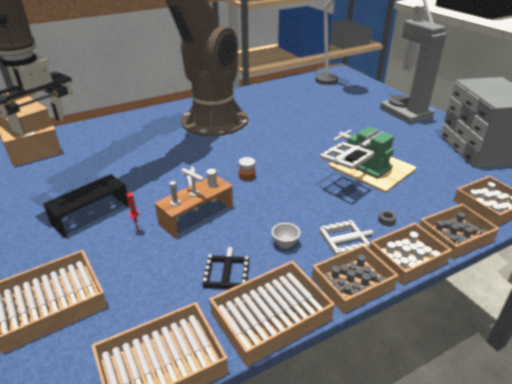

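View pics/t0.png

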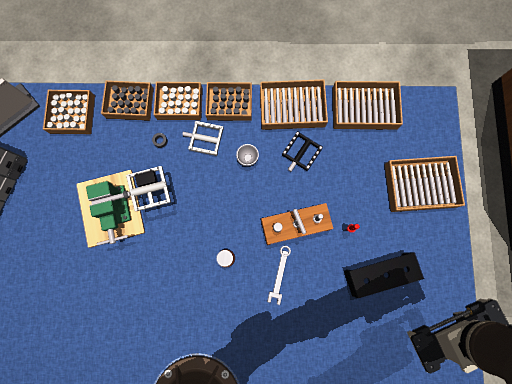

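The top view shows the pedal at (150,188) with the vise to its left. The orange rack is at (297,223), with the punch at its right end (318,217), the tee in the middle and the fat drift on the left. The scene view agrees: slim tool at (174,190), fat tool at (211,180).

Run:
```python
from h import *
for n in('scene','top'):
    g=dict(np.load(n+'.npz'));P=pts(g);f=g['frame'].astype(int)
    hsv=cv2.cvtColor(g['frame'],cv2.COLOR_RGB2HSV)
    z=P[...,2]
    print(n,'table z',np.median(z[200:260,100:180]))
    # rack: orange top
    m=(hsv[...,0]<18)&(hsv[...,1]>120)&(abs(z-.07)<.006)&(np.hypot(P[...,0]-.3,P[...,1]+.28)<.25)
    q=P[m][:,:2].astype(np.float32);print('rack',len(q),q.mean(0),cv2.minAreaRect(q))
    m2=(z>.085)&(z<.16)&(np.hypot(P[...,0]-q[:,0].mean(),P[...,1]-q[:,1].mean())<.13)
    k,l,st,c=cv2.connectedComponentsWithStats(m2.astype(np.uint8))
    for i in range(1,k):
        if st[i,4]>6:
            p=P[l==i];print('tool',c[i],st[i],p.mean(0),p.min(0),p.max(0))
    # pedal
    green=(hsv[...,0]>50)&(hsv[...,0]<90)&(hsv[...,1]>100)&(z>.03)&(z<.2)
    print('green',green.sum(),P[green].min(0),P[green].max(0))
    fr=(z>.06)&(z<.19)&~green&(hsv[...,1]<70)&(f.sum(2)>330)&(abs(P[...,1]-.2)<.2)&(abs(P[...,0]-.45)<.2)
    k,l,st,c=cv2.connectedComponentsWithStats(fr.astype(np.uint8))
    for i in range(1,k):
        if st[i,4]>15:
            p=P[l==i];print('ped',c[i],st[i],p.min(0),p.max(0),cv2.minAreaRect(p[:,:2].astype(np.float32)))
for n,box in(('scene',(300,110,420,200)),('top',(70,150,190,255))):
    im=cv2.imread('pics/'+n[0]+'0.png');x0,y0,x1,y1=box
    cv2.imwrite('pics/c_%s.png'%n,cv2.resize(im[y0:y1,x0:x1],(400,int(400*(y1-y0)/(x1-x0))),interpolation=cv2.INTER_CUBIC))
a=cv2.imread('pics/c_scene.png');b=cv2.imread('pics/c_top.png');h=max(len(a),len(b))
cv2.imwrite('pics/c0.png',np.hstack([cv2.copyMakeBorder(x,0,h-len(x),0,0,0) for x in(a,b)]))
```

```text
scene table z 0.0014433220238424314
rack 928 [ 0.5038899 -0.2815995] ((0.5019805431365967, -0.3057619333267212), (0.07753632217645645, 0.2486426681280136), 10.710769653320312)
tool [193.03144654 177.25157233] [182 169  22  21 159] [ 0.49780349 -0.27537525  0.12393949] [ 0.46540229 -0.29208381  0.08817211] [ 0.52956178 -0.2588452   0.13642011]
tool [211.74015748 175.61417323] [207 169  10  15 127] [ 0.48560736 -0.22057077  0.10436056] [ 0.46711955 -0.2303779   0.08510174] [ 0.49394583 -0.20742636  0.11728038]
tool [173.8018018  190.51351351] [170 181   8  20 111] [ 0.51175779 -0.33189465  0.11176106] [ 0.5002438  -0.33790531  0.08682221] [ 0.51730764 -0.32422695  0.13428507]
green 1 [ 0.35646319 -0.42916518  0.04512691] [ 0.35646319 -0.42916518  0.04512691]
ped [350.1946472  151.57177616] [321 129  62  40 822] [0.47935193 0.07434202 0.07357884] [0.64414781 0.29236862 0.13208564] ((0.5616124868392944, 0.18571484088897705), (0.11528144776821136, 0.21571293473243713), 23.65230941772461)
ped [343.58888889 135.32222222] [334 130  18  11  90] [0.42919965 0.19855538 0.07505222] [0.47931984 0
[... 1120 characters left out ...]
73633)
ped [ 98.87878788 196.42424242] [ 88 193  22   7  33] [0.54780952 0.23789574 0.12240454] [0.56464658 0.29506021 0.12954273] ((0.5550414323806763, 0.2661169171333313), (0.003919642418622971, 0.05934567749500275), 16.446279525756836)
ped [106.91911765 198.90441176] [ 89 193  35  13 136] [0.53156938 0.20245482 0.11020936] [0.56768028 0.28974842 0.13073304] ((0.549889862537384, 0.2471391260623932), (0.015319275669753551, 0.09192433208227158), 15.717963218688965)
ped [111.44755245 237.51748252] [ 97 229  31  16 143] [0.42973056 0.19749239 0.07666366] [0.47130553 0.27908479 0.09140846] ((0.4522814154624939, 0.23918351531028748), (0.03888217732310295, 0.08357829600572586), 5.233820915222168)
```

View pics/c0.png

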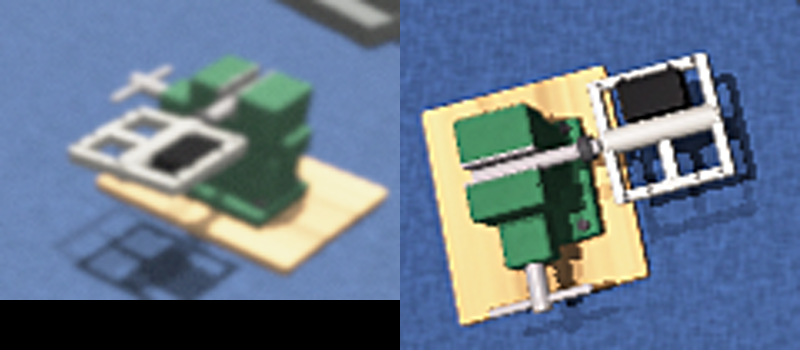

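The crop shows the black pod on the far half and the rib on the near half. The vise yaw is about +0.28 and the centre about (0.581, 0.142). I'll push the pedal over with shut fingers, starting from above its near half.

Emit:
{"method": "arm_command", "body": {
  "dp": [
    [0.7,-0.88,0],
    [0.7,-0.88,0],
    [0.7,-0.88,0],
    [0.7,-0.88,0],
    [0.7,-0.88,0],
    [0.7,-0.88,0],
    [0.7,-0.88,0],
    [0.7,-0.88,0],
    [0.7,-0.88,0],
    [0.7,-0.88,0]
  ],
  "angular": [
    [0,0,0.88],
    [0,0,0],
    [0,0,0],
    [0,0,0],
    [0,0,0],
    [0,0,0],
    [0,0,0],
    [0,0,0],
    [0,0,0],
    [0,0,0]
  ],
  "claw": [0,0,0,0,0,0,0,0,0,0]
}}

```text
clock: 1.1
position: [0.3533, -0.3116, 0.2265]
ee_rot: [-3.111, -0.433, 0.001]
force: [0.8, 0.7, -0.5]
width: 0.181
gripper_force: 0.0
```

Emit:
{"method": "arm_command", "body": {
  "dp": [
    [0.7,-0.88,0],
    [0.7,-0.88,0],
    [0.7,-0.88,0],
    [0.7,-0.88,0],
    [0.7,-0.88,0],
    [0.7,-0.88,0],
    [0.7,-0.88,0],
    [0.7,-0.88,0],
    [0.7,-0.88,0],
    [0.7,-0.88,0]
  ],
  "angular": [
    [0,0,0],
    [0,0,0],
    [0,0,0],
    [0,0,0],
    [0,0,0],
    [0,0,0],
    [0,0,0],
    [0,0,0],
    [0,0,0],
    [0,0,0]
  ],
  "claw": [0,0,0,0,0,0,0,0,0,0]
}}

```text
clock: 2.1
position: [0.4614, -0.0524, 0.2265]
ee_rot: [3.112, 0.433, -0.001]
force: [0.0, 0.3, 0.3]
width: 0.009
gripper_force: 0.0
```

```bash
cat >> h.py <<'E'
C=np.array([.5815,.1418]);YAW=.276
X=np.array([np.cos(YAW),np.sin(YAW)]);Y=np.array([-X[1],X[0]])
def V(x,y,z): return np.append(C+x*X+y*Y,z)
def inV(p): d=np.asarray(p)[...,:2]-C; return np.stack([d@X,d@Y,np.asarray(p)[...,2]],-1)
E
python3 - <<'E'
from h import *
s=arm.observe();print(s['position'],Ro.from_rotvec(s['ee_rot']).as_matrix().round(3),s['force'])
g=grab('wrist','w0.png');t=grab('top')
print(local(V(-.036,0,.19)))
# pedal points in the fixed frame, from first top view: fit plane
P=inV(pts(t)).reshape(-1,3);m=(abs(P[:,0])<.06)&(abs(P[:,1])<.06)&(P[:,2]>.08)&(P[:,2]<.14)
q=P[m]
for a in np.arange(-.06,.06,.01):
    k=(q[:,0]>=a)&(q[:,0]<a+.01)&(abs(q[:,1])>.04)
    if k.any():print(round(a,3),k.sum(),np.median(q[k,2]))
E
```

```text
[ 0.46144753 -0.05238556  0.2265297 ] [[ 0.962  0.273 -0.   ]
 [ 0.273 -0.962 -0.   ]
 [-0.    -0.    -1.   ]] [0.02392268 0.32070016 0.26698598]
[ 5.26565752 -6.02941461  1.4788838 ]
0.03 12 0.12028012758045994
0.04 26 0.12090712209473473
0.05 2 0.12088171667856376
```

View pics/w0.png

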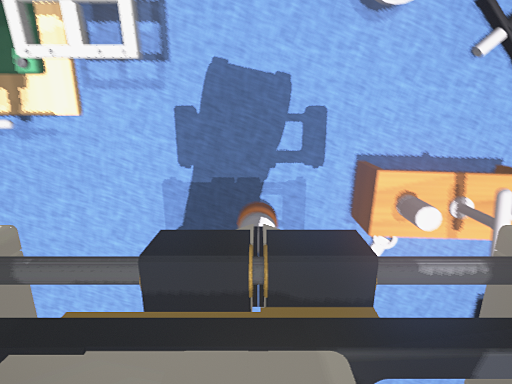

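Emit:
{"method": "arm_command", "body": {
  "dp": [
    [0.66,-0.75,0.1],
    [0.66,-0.75,0.1],
    [0.66,-0.75,0.1],
    [0.66,-0.75,0.1],
    [0.66,-0.75,0.2],
    [0.66,-0.75,0.2],
    [0.66,-0.75,0.3],
    [0.65,-0.78,0.35],
    [0,0,0]
  ],
  "angular": [
    [0,0,0],
    [0,0,0],
    [0,0,0],
    [0,0,0],
    [0,0,0],
    [0,0,0],
    [0,0,0],
    [0,0,0],
    [0,0,0]
  ],
  "claw": [0,0,0,0,0,0,0,0,0]
}}

```text
clock: 3.1
position: [0.5468, 0.1305, 0.189]
ee_rot: [-3.109, -0.439, 0.003]
force: [0.5, 0.7, -0.8]
width: 0.006
gripper_force: 0.0
```

Emit:
{"method": "arm_command", "body": {
  "dp": [
    [0,0,0.8],
    [0,0,0.8],
    [0,0,0.5],
    [0,0,0.4],
    [0,0,0.4],
    [0,0,0.4],
    [0,0,0.4],
    [0,0,0.4],
    [0,0,0.3],
    [0,0,0.2]
  ],
  "angular": [
    [0,0,0],
    [0,0,0],
    [0,0,0],
    [0,0,0],
    [0,0,0],
    [0,0,0],
    [0,0,0],
    [0,0,0],
    [0,0,0],
    [0,0,0]
  ],
  "claw": [0,0,0,0,0,0,0,0,0,0]
}}

```text
clock: 4.1
position: [0.5465, 0.1275, 0.0746]
ee_rot: [3.111, 0.434, -0.001]
force: [0.8, -0.8, 4.7]
width: 0.007
gripper_force: 2.9
```

Emit:
{"method": "arm_command", "body": {
  "dp": [
    [0.1,0,0],
    [0.1,0,0],
    [0.1,0,0],
    [0.1,0,0],
    [0.1,0,0],
    [0,0,0]
  ],
  "angular": [
    [0,0,0],
    [0,0,0],
    [0,0,0],
    [0,0,0],
    [0,0,0],
    [0,0,0]
  ],
  "claw": [0,0,0,0,0,0]
}}

```text
clock: 4.7
position: [0.5491, 0.128, 0.0748]
ee_rot: [3.107, 0.433, -0.029]
force: [-40.0, -10.8, 33.2]
width: 0.004
gripper_force: 25.6
```

Run:
```python
from h import *
s=arm.observe();print(inV(s['position']),s['force'],s['clock'])
a=grab('scene','s1.png');im=cv2.imread('pics/s1.png')[90:210,280:440]
w=grab('wrist','w1.png')
cv2.imwrite('pics/c1.png',np.hstack([cv2.resize(im,(400,300),interpolation=cv2.INTER_CUBIC),cv2.resize(cv2.imread('pics/w1.png'),(400,300))]))
```

```text
[-0.03496545 -0.00444017  0.0747598 ] [-39.9687843  -10.76113962  33.20787951] 4.7
```

View pics/c1.png

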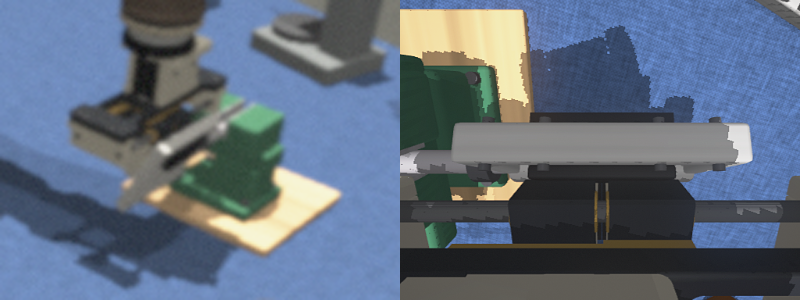

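The gripper body met the raised half (wrist view: pedal face steep right at the body). The pedal is at about 65°, so I'll back off, go over the top and push the raised edge from the far side.

Emit:
{"method": "arm_command", "body": {
  "dp": [
    [-0.7,0,0],
    [-0.3,0,-0.4],
    [0,0,-1],
    [0,0,-1],
    [0,0,-1],
    [0,0,-1],
    [0,0,-0.7],
    [0,0,0]
  ],
  "angular": [
    [0,0,0],
    [0,0,0],
    [0,0,0],
    [0,0,0],
    [0,0,0],
    [0,0,0],
    [0,0,0],
    [0,0,0]
  ],
  "claw": [0,0,0,0,0,0,0,0]
}}

```text
clock: 5.6
position: [0.5372, 0.125, 0.2066]
ee_rot: [-3.111, -0.433, -0.01]
force: [0.6, -0.2, -0.2]
width: 0.008
gripper_force: 0.0
```

Run:
```python
from h import *
s=arm.observe();print(inV(s['position']),s['force'],s['clock'],local(V(.065,0,.205)))
P=inV(pts(grab('top')));q=P.reshape(-1,3);m=(abs(q[:,0])<.07)&(abs(q[:,1])<.06)&(q[:,2]>.05)&(q[:,2]<.185)
q=q[m];print(np.percentile(q,[1,50,99],axis=0).round(3));print(q[q[:,2]>.14].mean(0),q[:,2].max())
P=inV(pts(grab('scene')));q=P.reshape(-1,3);m=(abs(q[:,0])<.07)&(abs(q[:,1])<.06)&(q[:,2]>.05)&(q[:,2]<.185)
q=q[m];print(np.percentile(q,[1,50,99],axis=0).round(3))
```

```text
[-0.04721715 -0.00404066  0.20656233] [ 0.62484491 -0.20357378 -0.19147544] 5.6 [ 4.48830046 -0.15854286  0.09140731]
[[-0.028 -0.053  0.068]
 [-0.    -0.011  0.135]
 [ 0.016  0.016  0.159]]
[ 0.00869939 -0.01551797  0.15169831] 0.1616829876299979
[[-0.022 -0.055  0.065]
 [ 0.012 -0.024  0.13 ]
 [ 0.029  0.056  0.161]]
```

Emit:
{"method": "arm_command", "body": {
  "dp": [
    [0.8,0,0],
    [0.8,0,0],
    [0.8,0,0],
    [0.8,0,0],
    [0.8,-0.16,0],
    [0.5,0,0],
    [0,0,0.9],
    [0,0,0.9],
    [0,0,0.9],
    [0,0,0.1]
  ],
  "angular": [
    [0,0,0],
    [0,0,0],
    [0,0,0],
    [0,0,0],
    [0,0,0],
    [0,0,0],
    [0,0,0],
    [0,0,0],
    [0,0,0],
    [0,0,0]
  ],
  "claw": [0,0,0,0,0,0,0,0,0,0]
}}

```text
clock: 6.7
position: [0.6397, 0.1578, 0.1287]
ee_rot: [3.11, 0.433, -0.011]
force: [0.6, 0.2, 0.5]
width: 0.006
gripper_force: 0.0
```

Emit:
{"method": "arm_command", "body": {
  "dp": [
    [-0.5,0,0],
    [-0.4,0,0],
    [-0.4,0,0],
    [-0.4,0,0],
    [-0.4,0,0],
    [-0.4,0,0],
    [-0.4,0,0],
    [-0.4,0,0],
    [-0.4,0,0],
    [-0.1,0,0]
  ],
  "angular": [
    [0,0,0],
    [0,0,0],
    [0,0,0],
    [0,0,0],
    [0,0,0],
    [0,0,0],
    [0,0,0],
    [0,0,0],
    [0,0,0],
    [0,0,0]
  ],
  "claw": [0,0,0,0,0,0,0,0,0,0]
}}

```text
clock: 7.7
position: [0.5488, 0.1321, 0.1326]
ee_rot: [3.111, 0.433, -0.003]
force: [0.0, 0.2, 0.0]
width: 0.003
gripper_force: 0.1
```

Emit:
{"method": "arm_command", "body": {
  "dp": [
    [0,0,0.15],
    [0,0,0.1],
    [0,0,0.1],
    [0,0,0.1],
    [0,0,0.05]
  ],
  "angular": [
    [0,0,0],
    [0,0,0],
    [0,0,0],
    [0,0,0],
    [0,0,0]
  ],
  "claw": [0,0,0,0,0]
}}

```text
clock: 8.2
position: [0.5508, 0.1328, 0.1219]
ee_rot: [3.111, 0.433, 0.0]
force: [-11.5, -3.5, 32.1]
width: 0.008
gripper_force: 16.1
```

The height of 0.122 with firm contact matches the level stop. Next I'll rise, back off and look at the hole.

Emit:
{"method": "arm_command", "body": {
  "dp": [
    [0,0,-0.6],
    [0,0,-0.9],
    [0,0,-0.9],
    [-0.9,0.4,-0.9],
    [-0.9,0.4,-0.9],
    [-0.9,0.4,-0.9],
    [-0.9,0.4,-0.2],
    [0,0,0],
    [0,0,0]
  ],
  "angular": [
    [0,0,0],
    [0,0,0],
    [0,0,0],
    [0,0,0],
    [0,0,0],
    [0,0,0],
    [0,0,0],
    [0,0,0],
    [0,0,0]
  ],
  "claw": [0,0,0,0,0,0.4,0.4,0.4,0.4]
}}

```text
clock: 9.1
position: [0.4753, 0.0696, 0.2531]
ee_rot: [3.112, 0.432, 0.001]
force: [-0.4, -0.6, -0.9]
width: 0.304
gripper_force: 0.0
```

Run:
```python
from h import *
s=arm.observe();print(s['position'],inV(s['position']),s['force'],s['clock'])
g=grab('wrist','w2.png');t=grab('top','t2.png')
for n,g in(('w',g),('t',t)):
    q=inV(pts(g)).reshape(-1,3);m=(abs(q[:,0])<.07)&(abs(q[:,1])<.06)&(q[:,2]>.09)&(q[:,2]<.15)
    q=q[m];print(n,m.sum(),np.percentile(q,[1,50,99],axis=0).round(3))
    for a in(-.05,.045):
        k=abs(q[:,0]-a)<.005;print(a,np.median(q[k,2]),end=' ')
    print(cv2.minAreaRect((q[:,:2]@np.array([X,Y])+C).astype(np.float32)))
a=cv2.imread('pics/t2.png')[140:240,80:214]
cv2.imwrite('pics/c2.png',np.hstack([cv2.imread('pics/w2.png')[:,:],cv2.resize(a,(288,384),interpolation=cv2.INTER_CUBIC)]))
```

```text
[0.47533005 0.06960619 0.25305521] [-0.12182523 -0.04052921  0.25305521] [-0.38596123 -0.56822465 -0.9412053 ] 9.1
w 9232 [[-0.053 -0.054  0.107]
 [-0.008 -0.003  0.117]
 [ 0.043  0.057  0.123]]
-0.05 0.1169170031029773 0.045 0.1151917270244444 ((0.5764718055725098, 0.1432143747806549), (0.09654302150011063, 0.1144285723567009), 15.838119506835938)
t 633 [[-0.05  -0.054  0.105]
 [ 0.006 -0.013  0.118]
 [ 0.051  0.044  0.125]]
-0.05 0.11531969138844873 0.045 0.11690497174695676 ((0.5828885436058044, 0.1378079205751419), (0.10475990176200867, 0.0996936485171318), 16.044519424438477)
```

View pics/c2.png

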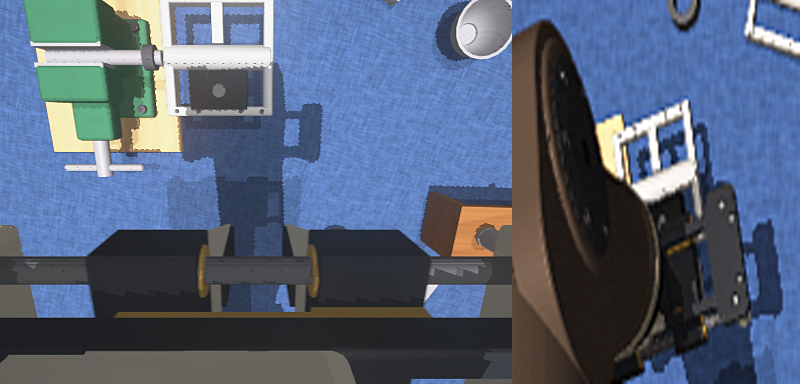

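The pedal is level with the hole up; in the wrist view the hole is the grey disc at (219,90). I'll compute the hole position and how far to go to a look-point before the punch.

Run:
```python
from h import *
g=dict(np.load('wrist.npz'));f=g['frame'].astype(int).sum(2)
m=np.zeros(f.shape,np.uint8);m[76:104,202:238]=(f[76:104,202:238]>230)
k,l,st,c=cv2.connectedComponentsWithStats(m);i=l[90,219];print(st[i],c[i],f[90,219],f[100,200])
p=ray(g,*c[i],.122);print('hole',p,inV(p))
for u,v in((165,112),(272,112),(165,0),(219,72)):print(inV(ray(g,u,v,.117)).round(4))
print('look',local([.507-.12,-.3285,.24]))
```

```text
[212  83  14  15 169] [218.3964497   89.82248521] 364 214
hole [0.55359884 0.12851415 0.122     ] [-0.03046571 -0.0051797   0.122     ]
[-0.05    0.0466  0.117 ]
[-0.0499 -0.0545  0.117 ]
[0.0431 0.039  0.117 ]
[-0.0147 -0.0056  0.117 ]
look [-7.77049741 14.37435227  0.4971695 ]
```

Emit:
{"method": "arm_command", "body": {
  "dp": [
    [-0.5,0.9,0],
    [-0.5,0.9,0],
    [-0.5,0.9,0],
    [-0.5,0.9,0],
    [-0.5,0.9,0],
    [-0.5,0.9,0],
    [-0.5,0.9,0],
    [-0.5,0.9,0],
    [-0.5,0.9,0],
    [-0.5,0.9,0]
  ],
  "angular": [
    [0,0,0],
    [0,0,0],
    [0,0,0],
    [0,0,0],
    [0,0,0],
    [0,0,0],
    [0,0,0],
    [0,0,0],
    [0,0,0],
    [0,0,0]
  ],
  "claw": [0.35,0.35,0.35,0.35,0.35,0.35,0.35,0.35,0.35,0.35]
}}

```text
clock: 10.2
position: [0.4167, -0.1814, 0.2523]
ee_rot: [-3.111, -0.435, 0.001]
force: [0.6, -0.4, -0.5]
width: 0.349
gripper_force: 0.0
```

Emit:
{"method": "arm_command", "body": {
  "dp": [
    [-0.45,0.9,0],
    [-0.45,0.9,0],
    [-0.45,0.9,0],
    [-0.45,0.9,0],
    [-0.45,0.9,0],
    [-0.45,0.9,0],
    [0,0,0],
    [0,0,0]
  ],
  "angular": [
    [0,0,0],
    [0,0,0],
    [0,0,0],
    [0,0,0],
    [0,0,0],
    [0,0,0],
    [0,0,0],
    [0,0,0]
  ],
  "claw": [0.35,0.35,0.35,0.35,0.35,0.35,0.35,0.35]
}}

```text
clock: 11.0
position: [0.3887, -0.329, 0.2521]
ee_rot: [-3.111, -0.433, 0.001]
force: [0.2, -0.1, -0.7]
width: 0.353
gripper_force: 0.0
```

Run:
```python
from h import *
s=arm.observe();print(s['position'],s['clock'],s['width'])
g=grab('wrist','w3.png');P=pts(g);z=P[...,2]
m2=(z>.1)&(z<.15)&(np.hypot(P[...,0]-.49,P[...,1]+.28)<.12)
k,l,st,c=cv2.connectedComponentsWithStats(m2.astype(np.uint8))
for i in range(1,k):
    if st[i,4]>30:
        p=P[l==i];t=p[p[:,2]>p[:,2].max()-.006];print(c[i],st[i],p.max(0),t.mean(0),len(t))
print(local([.508,-.329,.2]))
```

```text
[ 0.38870078 -0.32903342  0.25213803] 11.0 0.35277896932551933
[230.99499583  57.71643036] [ 220   14   23   89 1199] [ 0.52624524 -0.25865942  0.13621634] [ 0.4942219  -0.27559301  0.13273837] 1080
[171.23235294  61.42794118] [157  46  30  31 680] [ 0.49142968 -0.20802925  0.11628964] [ 0.47928192 -0.22030914  0.11343063] 600
[296.58957655  63.95765472] [287  54  20  21 307] [ 0.51414773 -0.32475514  0.13351636] [ 0.50712022 -0.33182453  0.13134687] 224
[4.57377967 1.33427222 2.08917195]
```

View pics/w3.png

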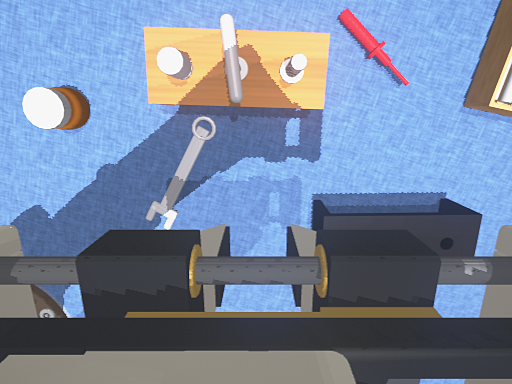

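The wrist view shows the slim punch at (297,64), the tee at (230,58), the drift at (171,61) and the red look-alike lying off to the right. Now I'll move above the punch, descend and grip it.

Emit:
{"method": "arm_command", "body": {
  "dp": [
    [0.75,0.23,0.5],
    [0.75,0.23,0.5],
    [0.75,0.23,0.5],
    [0.75,0.23,0.5],
    [0.75,0.23,0.5],
    [0.78,0.23,0.5],
    [0,0,0]
  ],
  "angular": [
    [0,0,0],
    [0,0,0],
    [0,0,0],
    [0,0,0],
    [0,0,0],
    [0,0,0],
    [0,0,0]
  ],
  "claw": [0.35,0.35,0.35,0.35,0.35,0.35,0.35]
}}

```text
clock: 11.75
position: [0.509, -0.3283, 0.1758]
ee_rot: [-3.108, -0.44, 0.001]
force: [-0.4, 0.8, 0.5]
width: 0.348
gripper_force: 0.0
```

Emit:
{"method": "arm_command", "body": {
  "dp": [
    [0,0,0.5],
    [0,0,0.5],
    [0,0,0.5],
    [0,0,0.5],
    [0,0,0.5],
    [0,0,0.5],
    [0,0,0.4],
    [0,0,0.23],
    [0,0,0]
  ],
  "angular": [
    [0,0,0],
    [0,0,0],
    [0,0,0],
    [0,0,0],
    [0,0,0],
    [0,0,0],
    [0,0,0],
    [0,0,0],
    [0,0,0]
  ],
  "claw": [0.35,0.35,0.35,0.35,0.35,0.35,0.35,0.35,0.35]
}}

```text
clock: 12.65
position: [0.5061, -0.3312, 0.0863]
ee_rot: [-3.111, -0.433, 0.002]
force: [-0.1, 0.3, -0.3]
width: 0.349
gripper_force: 0.0
```

Emit:
{"method": "arm_command", "body": {
  "dp": [
    [0,0,0],
    [0,0,0],
    [0,0,0],
    [0,0,0],
    [0,0,0],
    [0,0,0]
  ],
  "angular": [
    [0,0,0],
    [0,0,0],
    [0,0,0],
    [0,0,0],
    [0,0,0],
    [0,0,0]
  ],
  "claw": [0.2,0.1,0.05,0,0,0],
  "force": 40
}}

```text
clock: 13.25
position: [0.5069, -0.3316, 0.0878]
ee_rot: [3.111, 0.433, 0.001]
force: [0.5, -0.0, 4.1]
width: 0.142
gripper_force: 40.0
```

The grip is at about 13 mm on the handle. I'll lift out and carry the punch above the hole.

Emit:
{"method": "arm_command", "body": {
  "dp": [
    [0,0,-0.3],
    [0,0,-0.6],
    [0,0,-0.8],
    [0,0,-0.8],
    [0,0,-0.8],
    [0,0,-0.8],
    [0,0,-0.8],
    [0,0,-0.8],
    [0,0,-0.8],
    [0,0,0]
  ],
  "angular": [
    [0,0,0],
    [0,0,0],
    [0,0,0],
    [0,0,0],
    [0,0,0],
    [0,0,0],
    [0,0,0],
    [0,0,0],
    [0,0,0],
    [0,0,0]
  ],
  "claw": [0,0,0,0,0,0,0,0,0,0]
}}

```text
clock: 14.25
position: [0.5076, -0.332, 0.2527]
ee_rot: [3.109, 0.433, 0.006]
force: [0.1, 0.7, -1.3]
width: 0.143
gripper_force: 40.0
```

Emit:
{"method": "arm_command", "body": {
  "dp": [
    [0.34,-0.86,0],
    [0.34,-0.86,0],
    [0.34,-0.86,0],
    [0.34,-0.86,0],
    [0.34,-0.86,0],
    [0.34,-0.86,0],
    [0.34,-0.86,0],
    [0.34,-0.86,0],
    [0.34,-0.86,0],
    [0.34,-0.86,0]
  ],
  "angular": [
    [0,0,0],
    [0,0,0],
    [0,0,0],
    [0,0,0],
    [0,0,0],
    [0,0,0],
    [0,0,0],
    [0,0,0],
    [0,0,0],
    [0,0,0]
  ],
  "claw": [0,0,0,0,0,0,0,0,0,0]
}}

```text
clock: 15.25
position: [0.5289, -0.1004, 0.2488]
ee_rot: [-3.111, -0.433, 0.002]
force: [1.3, 0.3, -1.0]
width: 0.149
gripper_force: 40.0
```

Emit:
{"method": "arm_command", "body": {
  "dp": [
    [0.34,-0.86,0],
    [0.34,-0.86,0],
    [0.34,-0.86,0],
    [0.34,-0.86,0],
    [0.34,-0.86,0],
    [0.34,-0.86,0],
    [0.34,-0.86,0],
    [0,0,0],
    [0,0,0]
  ],
  "angular": [
    [0,0,0],
    [0,0,0],
    [0,0,0],
    [0,0,0],
    [0,0,0],
    [0,0,0],
    [0,0,0],
    [0,0,0],
    [0,0,0]
  ],
  "claw": [0,0,0,0,0,0,0,0,0]
}}

```text
clock: 16.15
position: [0.5451, 0.0597, 0.2489]
ee_rot: [3.111, 0.435, -0.002]
force: [0.1, -1.0, -2.0]
width: 0.144
gripper_force: 40.0
```

Run:
```python
from h import *
s=arm.observe();print(s['position'],Ro.from_rotvec(s['ee_rot']).as_matrix()[:,2].round(3),s['clock'],s['width'],s['force'])
print(local([.5536,.1285,.21]))
w=grab('wrist','w4.png');a=grab('scene','s4.png');t=grab('top','t4.png')
c=a['R']@np.array([.52,.07,.19])+a['t'];u=a['K']@c;u=u[:2]/u[2];print(u)
x,y=int(u[0])-50,int(u[1])-40
cv2.imwrite('pics/c4.png',np.hstack([cv2.resize(cv2.imread('pics/s4.png')[y:y+100,x:x+100],(400,400),interpolation=cv2.INTER_CUBIC),cv2.resize(cv2.imread('pics/w4.png')[0:256,160:416],(400,400),interpolation=cv2.INTER_CUBIC)]));print(x,y)
```

```text
[0.54512886 0.05974007 0.24888773] [-0.001 -0.    -1.   ] 16.15 0.1444530727099673 [ 0.10879902 -1.00253714 -1.9998613 ]
[ 1.08279133 -2.55202564  1.55365281]
[315.12092863 125.53837288]
265 85
```

View pics/c4.png

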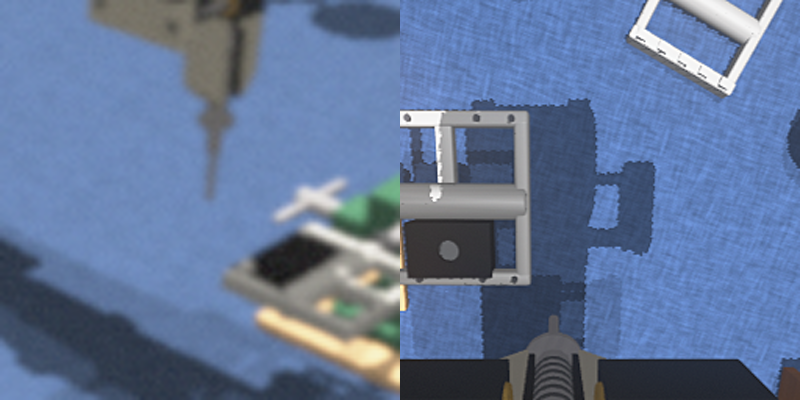

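The left crop shows the punch hanging straight in the grip. In the wrist view the pin tip is at about (258,204) and the hole at about (191,160). I'll measure both from this view.

Run:
```python
from h import *
g=dict(np.load('wrist.npz'));f=g['frame'].astype(int).sum(2);P=pts(g)
m=np.zeros(f.shape,np.uint8);m[145:176,176:208]=f[145:176,176:208]>230
k,l,st,c=cv2.connectedComponentsWithStats(m);i=l[160,191];print(st[i],c[i])
h=ray(g,*c[i],.122);print('hole',h)
for v in range(198,216,2):
    r=np.where((P[v,235:280,2]>.15))[0]+235
    print(v,(r.min(),r.max(),P[v,r].mean(0).round(4)) if len(r) else '')
t=ray(g,258,205,.176);print('tip',t,arm.observe()['position'])
d=h-t;R=Ro.from_rotvec(arm.observe()['ee_rot']);print(R.inv().apply(d)/.025)
```

```text
[185 154  13  13 122] [191.04918033 159.90983607]
hole [0.55428456 0.12797199 0.122     ]
198 (np.int64(275), np.int64(275), array([0.6151, 0.0789, 0.4065]))
200 
202 (np.int64(256), np.int64(259), array([0.5476, 0.0601, 0.1772]))
204 (np.int64(255), np.int64(260), array([0.5476, 0.06  , 0.1824]))
206 (np.int64(255), np.int64(260), array([0.5476, 0.06  , 0.1877]))
208 (np.int64(255), np.int64(260), array([0.5477, 0.06  , 0.1927]))
210 (np.int64(255), np.int64(260), array([0.5478, 0.0601, 0.1978]))
212 (np.int64(255), np.int64(260), array([0.5524, 0.0614, 0.2162]))
214 (np.int64(249), np.int64(266), array([0.5568, 0.0626, 0.2335]))
tip [0.54494612 0.05887289 0.176     ] [0.54550413 0.05832896 0.24932544]
[ 1.1120936  -2.55966356  2.15777588]
```

Emit:
{"method": "arm_command", "body": {
  "dp": [
    [0.3,-0.7,0],
    [0.3,-0.7,0],
    [0.3,-0.7,0],
    [0.2,-0.45,0.2],
    [0,0,0.4],
    [0,0,0.4],
    [0,0,0.4],
    [0,0,0],
    [0,0,0]
  ],
  "angular": [
    [0,0,0],
    [0,0,0],
    [0,0,0],
    [0,0,0],
    [0,0,0],
    [0,0,0],
    [0,0,0],
    [0,0,0],
    [0,0,0]
  ],
  "claw": [0,0,0,0,0,0,0,0,0]
}}

```text
clock: 17.2
position: [0.5546, 0.1277, 0.2144]
ee_rot: [3.111, 0.432, -0.001]
force: [0.6, 0.1, -0.7]
width: 0.142
gripper_force: 40.0
```

Run:
```python
from h import *
s=arm.observe();print(s['position'],s['clock'],s['width'],s['force'],s['ft_torque'])
g=grab('wrist','w5.png');P=pts(g)
cv2.imwrite('pics/c5.png',cv2.resize(cv2.imread('pics/w5.png')[130:280,180:340],(640,600),interpolation=cv2.INTER_CUBIC))
for v in range(180,214,3):
    r=np.where((P[v,235:280,2]>.127))[0]+235
    print(v,(r.min(),r.max(),P[v,r].mean(0).round(4)) if len(r) else '')
print(local([.5543,.128,.21]))
```

```text
[0.55462368 0.12768372 0.21436096] 17.2 0.14186139241432108 [ 0.64032461  0.06303189 -0.71838339] [ 0.04819501  0.02105843 -0.02685636]
180 
183 
186 
189 
192 
195 
198 
201 
204 (np.int64(255), np.int64(260), array([0.5572, 0.128 , 0.1481]))
207 (np.int64(243), np.int64(260), array([0.5668, 0.1306, 0.1864]))
210 (np.int64(255), np.int64(260), array([0.5572, 0.1279, 0.1628]))
213 (np.int64(251), np.int64(263), array([0.5664, 0.1308, 0.1976]))
[-0.02226341 -0.00614989  0.19321269]
```

View pics/c5.png

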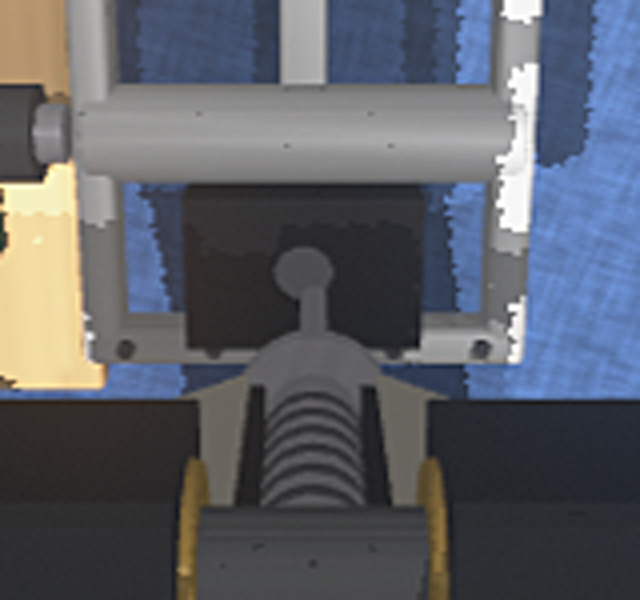

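The pin tip sits over the hole, with the hole centre about 1 mm to the left. I'll trim that and descend.

Emit:
{"method": "arm_command", "body": {
  "dp": [
    [0,-0.05,0.1],
    [0,0,0.2],
    [0,0,0.2],
    [0,0,0.2],
    [0,0,0.2],
    [0,0,0]
  ],
  "angular": [
    [0,0,0],
    [0,0,0],
    [0,0,0],
    [0,0,0],
    [0,0,0],
    [0,0,0]
  ],
  "claw": [0,0,0,0,0,0]
}}

```text
clock: 17.85
position: [0.5539, 0.1295, 0.1912]
ee_rot: [3.111, 0.433, -0.002]
force: [-0.5, -1.3, -1.4]
width: 0.146
gripper_force: 40.0
```

Emit:
{"method": "arm_command", "body": {
  "dp": [
    [0,0,0.1],
    [0,0,0],
    [0,0,0]
  ],
  "angular": [
    [0,0,0],
    [0,0,0],
    [0,0,0]
  ],
  "claw": [0,0,0]
}}

```text
clock: 18.15
position: [0.5545, 0.1297, 0.1898]
ee_rot: [-3.112, -0.433, -0.0]
force: [-0.6, 0.1, -0.7]
width: 0.145
gripper_force: 40.0
```

Emit:
{"method": "arm_command", "body": {
  "dp": [
    [0,0,0.1],
    [0,0,0],
    [0,0,0]
  ],
  "angular": [
    [0,0,0],
    [0,0,0],
    [0,0,0]
  ],
  "claw": [0,0,0]
}}

```text
clock: 18.45
position: [0.5544, 0.1296, 0.1872]
ee_rot: [3.111, 0.433, -0.0]
force: [0.3, 0.3, -1.8]
width: 0.145
gripper_force: 40.0
```

Emit:
{"method": "arm_command", "body": {
  "dp": [
    [0,0,0.08],
    [0,0,0],
    [0,0,0]
  ],
  "angular": [
    [0,0,0],
    [0,0,0],
    [0,0,0]
  ],
  "claw": [0,0,0]
}}

```text
clock: 18.75
position: [0.5546, 0.1298, 0.1854]
ee_rot: [-3.112, -0.433, -0.001]
force: [-1.1, 0.1, 1.1]
width: 0.144
gripper_force: 40.0
```

Emit:
{"method": "arm_command", "body": {
  "dp": [
    [0,0,0.08],
    [0,0,0],
    [0,0,0]
  ],
  "angular": [
    [0,0,0],
    [0,0,0],
    [0,0,0]
  ],
  "claw": [0,0,0]
}}

```text
clock: 19.05
position: [0.5545, 0.1297, 0.1833]
ee_rot: [-3.112, -0.433, -0.001]
force: [0.1, 0.1, 2.7]
width: 0.146
gripper_force: 40.0
```

Emit:
{"method": "arm_command", "body": {
  "dp": [
    [0,0,0.08],
    [0,0,0],
    [0,0,0]
  ],
  "angular": [
    [0,0,0],
    [0,0,0],
    [0,0,0]
  ],
  "claw": [0,0,0]
}}

```text
clock: 19.35
position: [0.5549, 0.1299, 0.1822]
ee_rot: [-3.112, -0.433, -0.002]
force: [-0.7, -0.7, 10.5]
width: 0.145
gripper_force: 40.0
```

The force went 2 N, then 3.6 N, then jumped to about 11 N, so the button has bottomed. I'll add a small margin, hold, and check before handing in.

Emit:
{"method": "arm_command", "body": {
  "dp": [
    [0,0,0.02],
    [0,0,0],
    [0,0,0],
    [0,0,0],
    [0,0,0]
  ],
  "angular": [
    [0,0,0],
    [0,0,0],
    [0,0,0],
    [0,0,0],
    [0,0,0]
  ],
  "claw": [0,0,0,0,0]
}}

```text
clock: 19.85
position: [0.555, 0.1299, 0.1821]
ee_rot: [-3.111, -0.433, -0.003]
force: [-2.6, -1.0, 12.8]
width: 0.146
gripper_force: 40.0
```

Run:
```python
from h import *
s=arm.observe();print(s['position'],s['clock'],s['width'],s['force'])
P=pts(grab('wrist'))
for v in(190,197,205):print(P[v,250:264:4].round(4))
if s['force'][2]>7: print(arm.sign_off())
```

```text
[0.55497804 0.12991588 0.18206049] 19.85 0.1462133188001184 [-2.62026766 -1.0118033  12.81663924]
[[0.568  0.1391 0.1196]
 [0.569  0.1362 0.1203]
 [0.5703 0.1334 0.1223]
 [0.5709 0.1305 0.1214]]
[[0.5636 0.1378 0.1229]
 [0.564  0.1348 0.1213]
 [0.565  0.1319 0.1218]
 [0.5656 0.1289 0.121 ]]
[[0.5569 0.1359 0.1207]
 [0.5543 0.1322 0.1094]
 [0.558  0.1299 0.119 ]
 [0.556  0.126  0.1093]]
the job is handed in; nothing more can be done
None
```

The job is handed in at about 20 s: pedal turned over to its level stop, and the gripped punch holding the button down at about 13 N; one early push briefly read about 40 N while the gripper body touched the pedal, so it may have reached the 40 N limit.

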